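# Set the blue pipe collar on its mark

### The job

Take hold of the blue pipe collar by its upright block and slide it along its pipe onto the yellow band. Stop it there, while you still hold it, with yellow showing on both sides of the ring, then let go so that it stays. Leave the orange collar on the other pipe where it is.

Things in the scene. Friction and masses are not known exactly. Their poses are not given: they have to be found in the camera images.
- blue_collar: Blue collar on a level 32 mm dark grey pipe: ring 56 mm across, 30 mm long, with an upright block on it, 24 mm across the pipe, 26 mm along it, its top 68 mm and its foot 28 mm above the pipe axis. Origin: middle of the ring, on the pipe axis, 85 mm above the table; y along the pipe, z up. Slides along y only, 150 mm either way from mid-pipe; 2.5 N friction, stays where left; cannot turn.
- yellow_band: Yellow painted band on the blue collar's pipe, 60 mm long, nearly flush, towards one end (either). Origin: middle of the band, on the pipe axis; y along the pipe, z up. The collar starts between the two bands and slides freely over them. The pipe is fixed and spans 420 mm between two timber posts 115 mm high.
- white_band: White painted band of the same size on the same pipe, towards its other end: not the mark. Origin: middle of the band, on the pipe axis; y along the pipe.
- orange_collar: Orange collar, same shape and size, just as free to slide, to be left alone. It is on a second such pipe, roughly parallel, about 160 to 210 mm nearer to or farther from the robot. Origin: middle of its ring, on its pipe axis, 85 mm above the table; y along its pipe, z up.

How it is judged:
By the outcome, as a careful person would: the job done as asked, in the order asked, and still so for the second after the job is handed in, with the robot touching nothing.
It also fails if it takes over 29 s, if anything falls off the work surface, if the arm or the gripper's body presses on something with over 40 N, if the wrist force passes 120 N, or if a joint passes its speed limit or range.

### The arm

A 6-joint arm with a two-finger parallel gripper is mounted at the origin on the work surface. World frame = base frame: x ahead of the robot, y to its left, z up, the work surface at z = 0. Lengths are in mm, angles in rad, forces in N, time in s.
With the tool pointing down it reaches from about 325 to 900 mm from the base axis. Payload 6.1 kg.
Tool frame: the origin (TCP) lies at the very end of the fingers, on their centre line; the grasp point (between the pads) lies 19 mm behind it (robot.grasp_offset is the distance from the TCP to the grasp point, in mm); z points along the fingers, x is the direction in which the jaws open and shut, and the axes are right-handed (so a half turn about z gives the same grasp; the last joint's range is limited). The gripper opens to 85 mm and grips with 20 to 120 N. Pads are 22 mm wide; open, the fingers measure 114 mm over their backs; the gripper's body (76 mm by 85 mm) begins 54 mm behind the grasp point. The pads swing forward as they close: fully open they stand 13 mm farther back than shut.
Start: joints at [-1.286, 0.22, 1.526, -0, 1.395, -0.126], TCP at [249.582, -572.996, 204.7] pointing down, gripper open.
Joint ranges: [-2.98, 2.98], [-0.91, 2.08], [0.09, 2.57], [-1.24, 4.39], [0.2, 2.65], [-2.68, 2.68]. Speed limits (rad/s): [2.57, 2.57, 3.01, 3.14, 3.14, 3.14].

### API

Orientations are given as a 3x3 rotation matrix whose columns are the frame's x, y, z axes.
In Python, from rig import robot, vision, order gives the robot as it stands.
- The arm moves only by the shell command python3 -m pendant 'ROWS' [FORCE]. ROWS is JSON, a list of rows, each a list of 3 entries, a list of its own where there are three numbers: the shift along the tool's x, y, z as a fraction of full scale, then the turn, a rotation vector about the tool's x, y, z as a fraction of full scale, then the finger opening in mm, from 0 to 85.4. A call has 1 to 12 rows; each row shifts and turns the pose as measured when the row begins, along the tool's axes as they then stand; what a row does not reach is not made up. Full scale, the value 1, is 1 m for a shift and 2 pi rad for a turn. A row lasts 1/8 s, in which the tool goes at most 62.5 mm and 10.7 degrees, less where a joint would pass 70% of its speed; a pose out of reach is approached as far as the arm can. A call with a number of a shift or a turn outside -1 to 1 is refused whole. A call with a gripper value outside its range is refused whole. The fingers move at their own pace and stop on an object; FORCE is the grip in N (left out, the last holds). Time passes only in rows, so rows that do not move let the fingers close. It gives the time, the measured TCP pose, the force and the opening at its end, in the units of the state.
- robot.read_state(): the state, without advancing time (a new reading comes with each control period).
- vision.read_camera(name): name is "side" or "top" or "wrist"; returns a dict with "image" (384x512x3 uint8, blue, green, red), "depth" (384x512 float32, mm along the optical axis (not along the pixel's ray), 0 where there is no reading), "K" (3x3 intrinsics, pixels), "distortion" ([k1, k2, p1, p2, k3] as OpenCV has them; the pictures are not rectified), "R" (3x3) and "t" (3): a world point X has camera coordinates R X + t. Camera axes: x right, y down, z forward; pixel columns grow to the right and rows downward; lengths in mm; the calibration is good to about 2 mm. A picture is of the moment at which its call begins.
- order.finish_job(): hands the job in, once; it reports no verdict.
The state is a dict: "clock": time; "joint_positions": joint angles; "joint_vel": joint speeds; "tau": joint torques, N m; "position": TCP position; "tcp_rot": TCP orientation; "ft_force": force on the tool from outside, world axes, zero at the start; "wrist_torque": the same for the moment, N m; "finger_gap": opening from 0.0 (shut) to 1.0 (fully open).
Only numpy, scipy, OpenCV 4.12 (cv2) and the standard library are available. Lean on these libraries where they do the work, as an engineer would, in place of code of your own. Each camera call takes 0.05 s, during which the arm holds its last target.

## Working session

There is one attempt and no reset: what is moved stays moved. The work goes in short steps, Python scripts to look and compute and a shell command to move; the robot and the scene stay as the last step left them, time stands still between calls to the robot, and variables do not carry over. Pictures are saved under pics/ and viewed, and the job is handed in when it is done.

```bash
mkdir -p pics; python3 - <<'E'
from rig import robot, vision
import cv2,numpy as np
s=robot.read_state(); print(s)
for n in("side","top","wrist"):
    c=vision.read_camera(n); cv2.imwrite(f"pics/{n}0.png",c["image"]); np.savez(f"{n}0.npz",**{k:np.array(v) for k,v in c.items()})
    print(n,c["K"],c["distortion"],c["R"],c["t"])
E
```

```text
{'clock': 0.0, 'joint_positions': array([-1.28607689e+00,  2.21249844e-01,  1.52761159e+00,  3.31402651e-05,
        1.39468444e+00, -1.26121868e-01]), 'joint_vel': array([ 1.25096859e-05,  4.29210566e-04, -2.75165666e-04, -2.00758216e-03,
        1.53977183e-03,  1.28740919e-03]), 'tau': array([-1.16681975e-03, -4.96902859e+01, -3.89397025e+01, -2.72656516e-04,
        1.12776927e-02, -7.66153647e-06]), 'position': array([ 249.42332859, -572.36263242,  203.58433724]), 'tcp_rot': array([[ 3.99374914e-01, -9.16787549e-01, -5.17323513e-04],
       [-9.16785656e-01, -3.99375152e-01,  1.88375302e-03],
       [-1.93360748e-03, -2.78048925e-04, -9.99998092e-01]]), 'ft_force': array([0.05439306, 0.3856995 , 0.72679669]), 'wrist_torque': array([-0.0004931 , -0.00189439,  0.04081431]), 'finger_gap': 1.000373814111315}
side [[381.67176175   0.         257.99333888]
 [  0.         381.67176175 189.62259057]
 [  0.           0.           1.        ]] [-0.06361258  0.          0.          0.          0.        ] [[ 0.97984896 -0.19934956 -0.012481  ]
 [-0.13466831 -0.61319314 -0.7783692 ]
 [ 0.14751429  0.76436505 -0.62768273]] [-572.45004864  164.34338495  667.56375514]
top [[467.22355621   0.         258.52522515]
 [  0.         467.22355621 197.3476103 ]
 [  0.           0.           1.        ]] [-0.04524429  0.          0.          0.          0.        ] [[ 0.0231748  -0.99915316  0.03399827]
 [-0.99502665 -0.02634778 -0.09606126]
 [ 0.09687569 -0.03160299 -0.99479463]] [-48.02859375 577.43726236 758.04537669]
wrist [[313.13577149   0.         254.29287177]
 [  0.         313.13577149 195.77946394]
 [  0.           0.           1.        ]] [-0.00317475  0.          0.          0.          0.        ] [[ 0.40019542 -0.91642822 -0.00171783]
 [-0.88501286 -0.38696188  0.25886818]
 [-0.23789884 -0.10207755 -0.96591113]] [-622.85011828  -34.08036271  378.93273778]
```

View pics/side0.png

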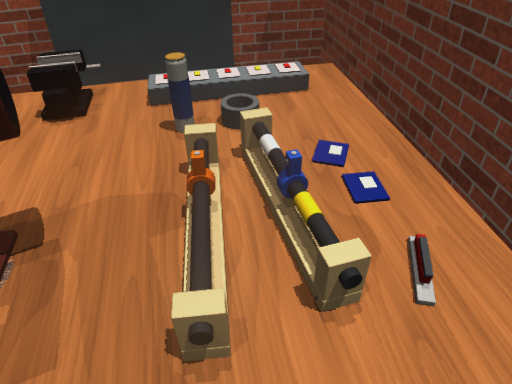

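View pics/top0.png

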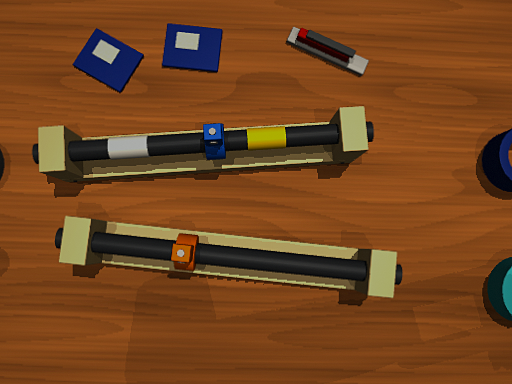

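View pics/wrist0.png

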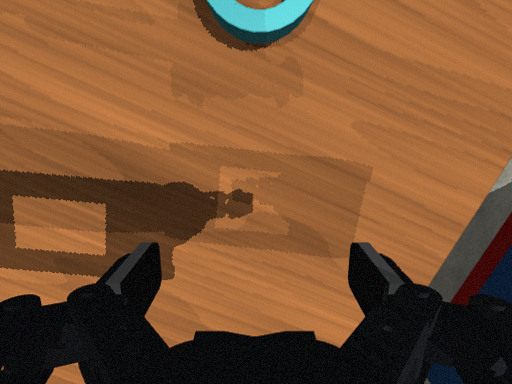

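The side view shows the blue collar's block top at about (293,155) with the yellow band just in front of it at about (308,208). In the top view the blue block is at about (213,132), yellow at about (266,138), white at about (127,147) and the orange collar at about (183,252). I'll enlarge these areas.

```bash
python3 - <<'E'
import cv2
t=cv2.imread("pics/top0.png");s=cv2.imread("pics/side0.png")
cv2.imwrite("pics/topc.png",cv2.resize(t[105:185,180:310],None,fx=6,fy=6,interpolation=0))
cv2.imwrite("pics/sidec.png",cv2.resize(s[140:250,255:355],None,fx=5,fy=5,interpolation=0))
E
```

```text
(no output)
```

View pics/topc.png

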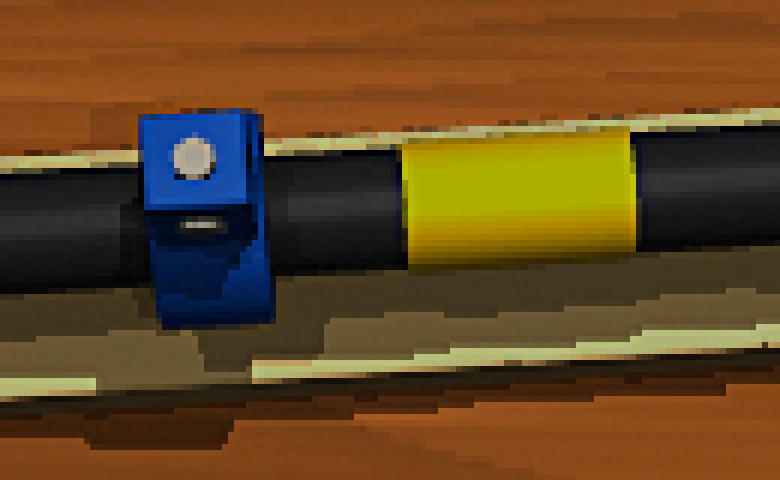

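View pics/sidec.png

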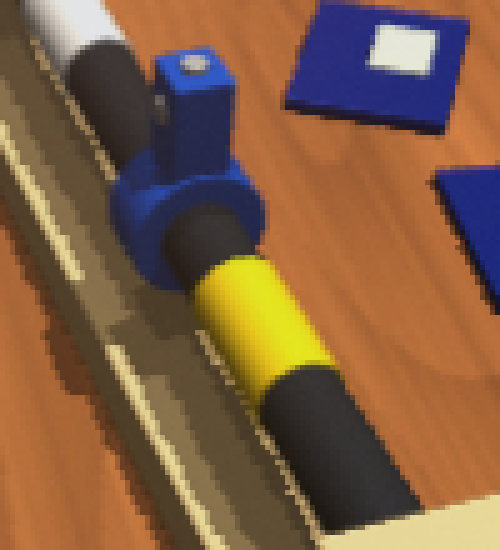

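```bash
cat > h.py <<'E'
import numpy as np,cv2
def load(n): return dict(np.load(n))
def ray(c,uv):
    p=cv2.undistortPoints(np.array(uv,float).reshape(-1,1,2),c["K"],c["distortion"])[:,0]
    d=np.c_[p,np.ones(len(p))]@c["R"]; return -c["R"].T@c["t"],d   # unit cam-z
def atz(c,uv,z):
    o,d=ray(c,uv); return o+d*((z-o[2])/d[:,2])[:,None]
def tri(c1,u1,c2,u2):
    o1,d1=ray(c1,[u1]);o2,d2=ray(c2,[u2]);d1=d1[0];d2=d2[0]
    k=np.linalg.lstsq(np.c_[d1,-d2],o2-o1,rcond=None)[0]
    a=o1+k[0]*d1;b=o2+k[1]*d2;return (a+b)/2,np.linalg.norm(a-b)
def cloud(c,m):
    v,u=np.nonzero(m&(c["depth"]>0)); o,d=ray(c,np.c_[u,v]); return o+d*c["depth"][v,u][:,None]
def hsv(c,lo,hi): return cv2.inRange(cv2.cvtColor(c["image"],cv2.COLOR_BGR2HSV),lo,hi)>0
E
python3 - <<'E'
from h import *
t=load("top0.npz");s=load("side0.npz")
f=lambda p,o,k:((np.array(p)+.5)/k-.5+np.array(o))
T=lambda *p:f(p,(180,105),6);S=lambda *p:f(p,(255,140),5)
print("screw",tri(t,T(194,158),s,S(195,65)))
for a,b in(((141,118),(208,48)),((248,115),(234,84)),((146,210),(155,57)),((250,206),(165,95))): print("corner?",tri(t,T(*a),s,S(*b)))
print("top corners z153",atz(t,[T(141,118),T(248,115),T(250,206),T(146,210)],153).round(1))
for n,c in(("top",t),("side",s)):
    m=hsv(c,(25,170,80),(33,255,255)); k,l,st,ce=cv2.connectedComponentsWithStats(m.astype(np.uint8)); 
    i=1+np.argmax(st[1:,4]); P=cloud(c,l==i); print(n,st[i],"yellow min/max",np.percentile(P,[1,50,99],axis=0).round(1))
# pipe: dark points near pipe, top view
X=cloud(t,np.ones((384,512),bool)); 
m=(X[:,2]>94)&(X[:,2]<106); X=X[m]; print(len(X))
B=X[(X[:,0]>550)]; print(np.percentile(B,[1,50,99],axis=0).round(1))
np.save("X.npy",X)
E
```

```text
screw (array([660.47036685,  39.24405534, 153.06521775]), np.float64(0.6119119299761091))
corner? (array([669.85355578,  52.48491817, 150.93713106]), np.float64(0.4339093264072398))
corner? (array([671.78870768,  26.81271484, 151.22336939]), np.float64(0.530740929402448))
corner? (array([648.11581014,  50.37200329, 151.1647792 ]), np.float64(1.0099581436931893))
corner? (array([647.61814304,  25.88409539, 151.07744205]), np.float64(3.377993952065263))
top corners z153 [[669.6  52.3 153. ]
 [671.1  26.8 153. ]
 [648.9  25.6 153. ]
 [647.2  50.3 153. ]]
top [247 128  39  15 511] yellow min/max [[657.3 -70.2  96.6]
 [668.2 -40.7 101. ]
 [681.3 -11.3 104.4]]
side [298 191  23  24 272] yellow min/max [[656.6 -71.4  97.1]
 [666.9 -42.8 100.7]
 [680.3 -11.7 103.1]]
9795
[[ 612.2 -205.1   94.3]
 [ 656.    67.    99.7]
 [ 689.5  312.8  104.9]]
```

```bash
python3 - <<'E'
from h import *
t=load("top0.npz")
# pipe centre line on top view: dark/yellow/white pixels by column, use depth points near top
X=cloud(t,np.ones((384,512),bool)); 
for lo,hi in((93,108),):
    B=X[(X[:,2]>lo)&(X[:,2]<hi)&(X[:,0]>600)]
    xs=[];ys=[]
    for y in list(range(-130,-80,10))+list(range(-60,10,10))+list(range(70,190,10)):
        b=B[abs(B[:,1]-y)<5]; 
        if len(b)>5: ys.append(y);xs.append((np.percentile(b[:,0],4)+np.percentile(b[:,0],96))/2)
    print(np.round(xs,1)); p=np.polyfit(ys,xs,1);print(p,np.polyval(p,[39,-41]))
m=hsv(t,(0,0,150),(180,60,255));m[:,:100]=0;m[:,155:]=0;m[:135]=0;m[165:]=0
P=cloud(t,m);print("white",np.percentile(P,[1,50,99],axis=0).round(1))
A=X[(X[:,2]>93)&(X[:,0]<560)&(X[:,0]>350)&(X[:,2]<170)];print(np.percentile(A,[1,50,99],axis=0).round(1))
m=hsv(t,(3,180,120),(14,255,255));m[:230]=0;m[270:]=0;m[:,:165]=0;m[:,205:]=0
P=cloud(t,m);P=P[P[:,2]>145];print("orange block top",len(P),P.mean(0))
E
```

```text
[676.1 675.1 674.  672.7 672.3 669.6 667.8 667.  666.7 665.2 664.2 663.3
 655.9 655.4 655.  653.4 652.8 652.  651.  649.7 648.8 648.3 647.  645.2]
[-9.70826159e-02  6.63336059e+02] [659.54983685 667.31644612]
white [[634.3 144.6  94.8]
 [646.5 172.8 100.9]
 [661.3 201.5 104.7]]
[[ 431.7 -245.6   93.4]
 [ 480.6   32.1  100.9]
 [ 529.5  267.3  153.9]]
orange block top 70 [485.33764333  78.12432749 152.70200051]
```

```bash
cat > plan.py <<'E'
import numpy as np,sys
from rig import robot
def plan(target,yawt,n,zt):
    s=robot.read_state();p=s["position"];R=s["tcp_rot"]
    yaw=np.degrees(np.arctan2(R[1,0],R[0,0])); dy=yawt-yaw
    print("pos",p.round(1),"yaw",yaw.round(2),"gap",s["finger_gap"],"F",s["ft_force"].round(1),"t",s["clock"], "tilt",R[:,2].round(4))
    k=max(1,int(np.ceil(abs(dy)/10.4)))
    d=(np.array([*target,zt])-p)/n
    for i in range(n):
        y=np.radians(yaw+dy*min(i,k)/k)
        print(i,[round(float(v),4) for v in (d@[np.cos(y),np.sin(y),0]/1000,d@[np.sin(y),-np.cos(y),0]/1000,-d[2]/1000)], round(-dy/k/360,4) if i<k else 0)
if __name__=="__main__":
    a=list(map(float,sys.argv[1:])); plan(a[:2],a[2],int(a[3]),a[4])
E
python3 - <<'E'
from h import *
for n in("top0.npz","side0.npz"):
    X=cloud(load(n),np.ones((384,512),bool)); m=(X[:,2]>118)&(X[:,0]>200)&(X[:,0]<750)&(X[:,1]<330); Q=X[m]
    g={}
    for q in Q: 
        k=tuple((q[:2]//50*50).astype(int)); g[k]=max(g.get(k,0),round(q[2]))
    print(n,g)
E
python3 plan.py 660 38.8 5.5 12 230
```

```text
top0.npz {(np.int64(700), np.int64(-200)): 118, (np.int64(650), np.int64(-200)): 118, (np.int64(650), np.int64(0)): 158, (np.int64(650), np.int64(50)): 156, (np.int64(650), np.int64(250)): 119, (np.int64(600), np.int64(50)): 153, (np.int64(600), np.int64(0)): 154, (np.int64(600), np.int64(300)): 118, (np.int64(600), np.int64(250)): 119, (np.int64(500), np.int64(200)): 119, (np.int64(500), np.int64(250)): 118, (np.int64(450), np.int64(200)): 118, (np.int64(450), np.int64(250)): 119, (np.int64(450), np.int64(50)): 157, (np.int64(400), np.int64(-250)): 118}
side0.npz {(np.int64(200), np.int64(100)): 334, (np.int64(200), np.int64(50)): 334, (np.int64(200), np.int64(0)): 329, (np.int64(200), np.int64(-50)): 321, (np.int64(650), np.int64(50)): 153, (np.int64(450), np.int64(50)): 156, (np.int64(650), np.int64(0)): 156, (np.int64(600), np.int64(0)): 154, (np.int64(500), np.int64(50)): 146}
pos [ 249.4 -572.5  203.8] yaw -66.46 gap 1.0010263551512721 F [ 0.3 -0.6  0. ] t 0.15 tilt [-4.0e-04  1.4e-03 -1.0e+00]
0 [-0.033, -0.0517, -0.0022] -0.0286
1 [-0.0233, -0.0568, -0.0022] -0.0286
2 [-0.0128, -0.06, -0.0022] -0.0286
3 [-0.0019, -0.0613, -0.0022] -0.0286
4 [0.0091, -0.0607, -0.0022] -0.0286
5 [0.0198, -0.0581, -0.0022] -0.0286
6 [0.0298, -0.0536, -0.0022] -0.0286
7 [0.0389, -0.0474, -0.0022] 0
8 [0.0389, -0.0474, -0.0022] 0
9 [0.0389, -0.0474, -0.0022] 0
10 [0.0389, -0.0474, -0.0022] 0
11 [0.0389, -0.0474, -0.0022] 0
```

```bash
python3 -m pendant '[[[-0.033,-0.052,-0.003],[0,0,-0.0286],85],[[-0.023,-0.057,-0.003],[0,0,-0.0286],85],[[-0.013,-0.06,-0.003],[0,0,-0.0286],85],[[-0.002,-0.061,-0.003],[0,0,-0.0286],85],[[0.009,-0.061,-0.003],[0,0,-0.0286],85],[[0.02,-0.058,-0.003],[0,0,-0.0286],85],[[0.03,-0.054,-0.003],[0,0,-0.0286],85]]'; python3 plan.py 660 38.8 5.5 6 230
```

```text
clock: 1.02
position: [485.4, -207.0, 223.1]
tcp_rot: [[0.992, 0.129, -0.001], [0.129, -0.992, 0.004], [-0.001, -0.004, -1.0]]
ft_force: [0.9, -0.9, -0.1]
finger_gap: 0.998
pos [ 485.4 -207.   223.1] yaw 7.41 gap 0.9976068179379063 F [ 0.9 -0.9 -0.1] t 1.025 tilt [-0.0014  0.0038 -1.    ]
0 [0.0341, -0.0369, -0.0012] 0.0053
1 [0.0329, -0.038, -0.0012] 0
2 [0.0329, -0.038, -0.0012] 0
3 [0.0329, -0.038, -0.0012] 0
4 [0.0329, -0.038, -0.0012] 0
5 [0.0329, -0.038, -0.0012] 0
```

```bash
python3 -m pendant '[[[0.034,-0.037,-0.001],[0,0,0.005],85],[[0.033,-0.038,-0.001],[0,0,0],85],[[0.033,-0.038,-0.001],[0,0,0],85],[[0.033,-0.038,-0.001],[0,0,0],85],[[0.033,-0.038,-0.001],[0,0,0],85],[[0.033,-0.038,-0.001],[0,0,0],85],[[0,0,0],[0,0,0],85]]'; python3 plan.py 660 38.8 5.5 1 230
python3 - <<'E'
from rig import vision
import cv2,numpy as np
c=vision.read_camera("wrist"); cv2.imwrite("pics/w1.png",c["image"]); np.savez("w1.npz",**{k:np.array(v) for k,v in c.items()})
E
```

```text
clock: 1.9
position: [664.3, 53.5, 227.7]
tcp_rot: [[0.994, 0.105, -0.003], [0.105, -0.994, 0.004], [-0.003, -0.004, -1.0]]
ft_force: [-0.6, -0.7, 0.4]
finger_gap: 0.993
pos [664.3  53.5 227.7] yaw 6.03 gap 0.9930866679009085 F [-0.6 -0.7  0.4] t 1.9 tilt [-0.0033  0.0041 -1.    ]
0 [-0.0058, 0.0142, -0.0023] 0.0015
```

View pics/w1.png

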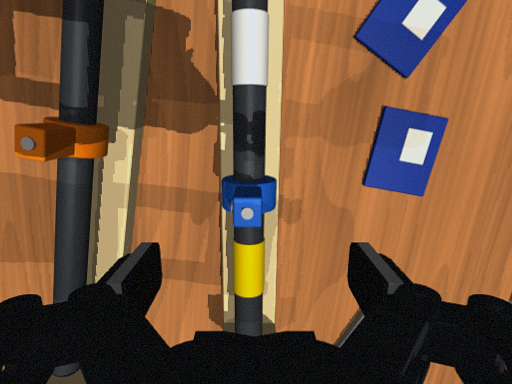

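The wrist view shows the jaws straddling the pipe. The blue block's screw is at about (248,213) and the yellow band spans rows 243–296. I'll check the collar position from this view.

```bash
python3 - <<'E'
from h import *
c=load("w1.npz");t=load("top0.npz")
print("screw z153",atz(c,[(247.5,213.2)],153), "band ends z101",atz(c,[(249,243),(250,296)],101))
print("tri",tri(c,(247.5,213.2),t,(211.9,130.9)))
m=hsv(c,(105,150,40),(125,255,255));m[:,:215]=0;m[:,285:]=0
P=cloud(c,m);Q=P[P[:,2]>149];print(np.percentile(Q,[1,50,99],axis=0).round(1))
m=hsv(c,(25,170,80),(33,255,255));P=cloud(c,m);print("yel",np.percentile(P,[1,50,99],axis=0).round(1))
E
python3 plan.py 660 38.8 5.5 1 175
```

```text
screw z153 [[659.89306971  39.55204741 153.        ]] band ends z101 [[665.04108629  -8.93011391 101.        ]
 [672.31934163 -69.64957657 101.        ]]
tri (array([660.0551418 ,  39.41384229, 152.89528988]), np.float64(0.37813907305342487))
[[647.4  29.1 149.5]
 [659.7  44.2 153.6]
 [671.6  54.6 155.2]]
yel [[649.6 -71.4  89.4]
 [667.3 -38.8 101. ]
 [683.7  -9.6 104.1]]
pos [663.6  51.9 227.7] yaw 5.96 gap 0.9926508110934564 F [-0.4  0.7  0.5] t 1.95 tilt [-0.0039  0.0033 -1.    ]
0 [-0.0049, 0.0126, 0.0527] 0.0013
```

```bash
python3 -m pendant '[[[-0.005,0.013,0.03],[0,0,0.0013],85],[[0,0,0],[0,0,0],85],[[0,0,0],[0,0,0],85]]'; python3 plan.py 660 39.3 5.5 1 119
```

```text
clock: 2.33
position: [659.2, 36.4, 198.3]
tcp_rot: [[0.996, 0.094, -0.004], [0.094, -0.996, 0.003], [-0.003, -0.003, -1.0]]
ft_force: [-0.1, 0.2, 0.5]
finger_gap: 0.999
pos [659.2  36.4 198.3] yaw 5.38 gap 0.9993208215770418 F [-0.1  0.2  0.5] t 2.325 tilt [-0.0036  0.0026 -1.    ]
0 [0.0011, -0.0028, 0.0793] -0.0003
```

```bash
python3 -m pendant '[[[0.001,-0.003,0.03],[0,0,0],85],[[0,0,0.03],[0,0,0],85],[[0,0,0.018],[0,0,0],85],[[0,0,0],[0,0,0],85],[[0,0,0],[0,0,0],85]]' 40; python3 plan.py 660 39.3 5.5 1 119
```

```text
clock: 2.95
position: [664.0, 38.3, 126.8]
tcp_rot: [[0.996, 0.092, 0.008], [0.092, -0.996, 0.002], [0.008, -0.001, -1.0]]
ft_force: [0.1, -0.3, 0.5]
finger_gap: 0.996
pos [664.   38.3 126.8] yaw 5.27 gap 0.9959902468171532 F [ 0.1 -0.3  0.5] t 2.95 tilt [ 0.0078  0.002  -1.    ]
0 [-0.0039, -0.0013, 0.0078] -0.0006
```

```bash
python3 -m pendant '[[[-0.004,-0.001,0.007],[0,-0.0012,0],85],[[0,0,0],[0,0,0],85],[[0,0,0],[0,0,0],85]]' 40; python3 plan.py 660 39.3 5.5 1 119
```

```text
clock: 3.32
position: [661.3, 39.0, 122.1]
tcp_rot: [[0.996, 0.092, 0.004], [0.092, -0.996, 0.001], [0.004, -0.001, -1.0]]
ft_force: [-0.2, 0.4, 0.1]
finger_gap: 0.994
pos [661.3  39.  122.1] yaw 5.27 gap 0.994423284750505 F [-0.2  0.4  0.1] t 3.325 tilt [ 0.0038  0.001  -1.    ]
0 [-0.0012, -0.0004, 0.0031] -0.0006
```

Good enough, closing now.

```bash
python3 -m pendant '[[[-0.001,0,0.002],[0,-0.0005,0],60],[[0,0,0],[0,0,0],40],[[0,0,0],[0,0,0],15],[[0,0,0],[0,0,0],15],[[0,0,0],[0,0,0],15],[[0,0,0],[0,0,0],15],[[0,0,0],[0,0,0],15],[[0,0,0],[0,0,0],15]]' 40; python3 plan.py 660 39.3 5.5 1 119
python3 - <<'E'
from rig import vision
import cv2,numpy as np
c=vision.read_camera("wrist"); cv2.imwrite("pics/w2.png",c["image"]); np.savez("w2.npz",**{k:np.array(v) for k,v in c.items()})
E
```

```text
clock: 4.32
position: [659.8, 38.9, 120.6]
tcp_rot: [[0.996, 0.092, -0.0], [0.092, -0.996, 0.001], [-0.0, -0.001, -1.0]]
ft_force: [-1.1, -0.3, 1.6]
finger_gap: 0.264
pos [659.8  38.9 120.6] yaw 5.29 gap 0.2639766785030605 F [-1.1 -0.3  1.6] t 4.325 tilt [-3.e-04  5.e-04 -1.e+00]
0 [0.0002, -0.0004, 0.0016] -0.0006
```

View pics/w2.png

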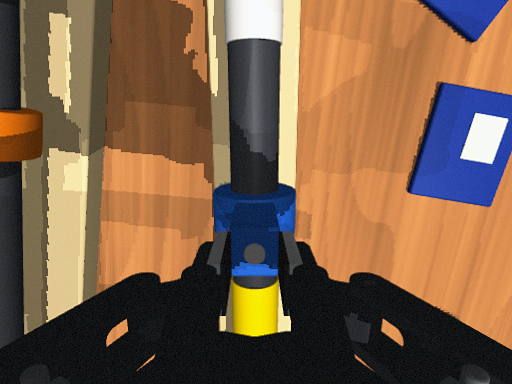

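The jaws are closed on the blue block at about (255,235), with yellow just beyond it. Next I'll slide it in tool +y.

```bash
python3 -m pendant '[[[0,0.005,0],[0,0,0],15],[[0,0.01,0],[0,0,0],15],[[0,0.01,0],[0,0,0],15],[[0,0.01,0],[0,0,0],15],[[0,0.01,0],[0,0,0],15],[[0,0.01,0],[0,0,0],15],[[0,0.01,0],[0,0,0],15],[[0,0.005,0],[0,0,0],15],[[0,0,0],[0,0,0],15]]'; python3 plan.py 667.4 -40.8 5.5 1 120.6
```

```text
clock: 5.5
position: [667.0, -35.3, 120.6]
tcp_rot: [[0.996, 0.091, 0.0], [0.091, -0.996, 0.003], [0.001, -0.002, -1.0]]
ft_force: [-0.1, 1.9, 1.3]
finger_gap: 0.264
pos [667.  -35.3 120.6] yaw 5.25 gap 0.2643704700282029 F [-0.1  1.9  1.3] t 5.5 tilt [ 4.0e-04  2.5e-03 -1.0e+00]
0 [-0.0001, 0.0055, -0.0] -0.0007
```

```bash
python3 -m pendant '[[[0,0.005,0],[0,0,0],15],[[0,0,0],[0,0,0],15],[[0,0,0],[0,0,0],15]]'; python3 plan.py 667.4 -40.8 5.5 1 120.6
python3 - <<'E'
from rig import vision
import cv2,numpy as np
for n in("side","top","wrist"):
    c=vision.read_camera(n); cv2.imwrite(f"pics/{n}3.png",c["image"]); np.savez(f"{n}3.npz",**{k:np.array(v) for k,v in c.items()})
s=cv2.imread("pics/side3.png");t=cv2.imread("pics/top3.png");w=cv2.imread("pics/wrist3.png")
a=cv2.resize(s[150:260,255:355],(360,396),interpolation=0);b=cv2.resize(t[90:200,215:315],(360,396),interpolation=0)
cv2.imwrite("pics/c3.png",np.hstack([a,b]))
E
```

```text
clock: 5.88
position: [667.5, -40.9, 120.6]
tcp_rot: [[0.996, 0.092, 0.001], [0.092, -0.996, 0.001], [0.001, -0.001, -1.0]]
ft_force: [-1.4, 0.8, 0.9]
finger_gap: 0.265
pos [667.5 -40.9 120.6] yaw 5.28 gap 0.2652151477256311 F [-1.4  0.8  0.9] t 5.875 tilt [ 5.0e-04  1.4e-03 -1.0e+00]
0 [-0.0001, -0.0001, -0.0] -0.0006
```

View pics/c3.png

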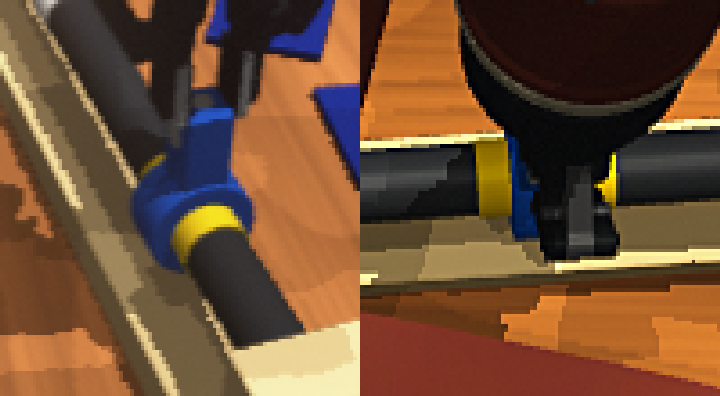

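View pics/wrist3.png

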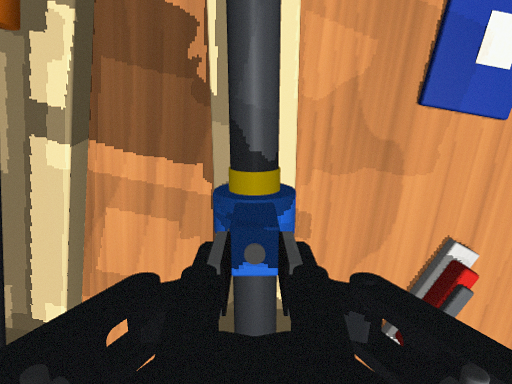

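View pics/side3.png

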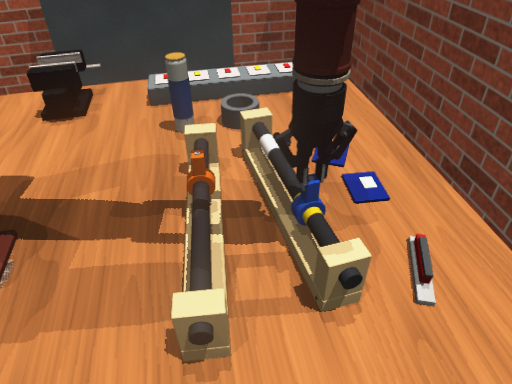

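Yellow shows on both sides. In the top crop the left strip is about 10 px, or about 15 mm, and the right strip's far edge is at (617,180). The side and wrist views agree. Everything is at rest, so I'll release.

```bash
python3 -m pendant '[[[0,0,0],[0,0,0],15],[[0,0,0],[0,0,0],15],[[0,0,0],[0,0,0],40],[[0,0,0],[0,0,0],85],[[0,0,0],[0,0,0],85],[[0,0,0],[0,0,0],85],[[0,0,0],[0,0,0],85],[[0,0,0],[0,0,0],85]]'; python3 plan.py 667.4 -40.8 5.5 1 120.6
```

```text
clock: 7.02
position: [667.6, -41.2, 120.2]
tcp_rot: [[0.996, 0.092, 0.001], [0.092, -0.996, 0.001], [0.001, -0.001, -1.0]]
ft_force: [-0.9, -0.2, -0.2]
finger_gap: 0.997
pos [667.6 -41.2 120.2] yaw 5.28 gap 0.9970231550297443 F [-0.9 -0.2 -0.2] t 7.025 tilt [ 7.e-04  6.e-04 -1.e+00]
0 [-0.0002, -0.0004, -0.0004] -0.0006
```

```bash
python3 -m pendant '[[[0,0,-0.02],[0,0,0],85],[[0,0,-0.03],[0,0,0],85],[[0,0,-0.04],[0,0,0],85],[[0,0,-0.04],[0,0,0],85],[[0,0.04,-0.01],[0,0,0],85],[[0,0.05,0],[0,0,0],85],[[0,0.05,0],[0,0,0],85],[[0,0.05,0],[0,0,0],85],[[0,0.04,0],[0,0,0],85],[[0,0,0],[0,0,0],85],[[0,0,0],[0,0,0],85]]'
python3 - <<'E'
from h import *
from rig import vision
for n in("side","top"):
    c=vision.read_camera(n); cv2.imwrite(f"pics/{n}4.png",c["image"]); np.savez(f"{n}4.npz",**{k:np.array(v) for k,v in c.items()})
s=cv2.imread("pics/side4.png");t=cv2.imread("pics/top4.png")
a=cv2.resize(s[150:260,255:355],(360,396),interpolation=0);b=cv2.resize(t[90:200,215:315],(360,396),interpolation=0)
cv2.imwrite("pics/c4.png",np.hstack([a,b]))
for n in("top0.npz","top4.npz"):
    c=load(n);m=hsv(c,(3,180,120),(14,255,255));m[:230]=0;m[270:]=0;m[:,:165]=0;m[:,205:]=0
    P=cloud(c,m);P=P[P[:,2]>145];print("orange",len(P),P.mean(0))
E
```

```text
clock: 8.4
position: [692.2, -276.4, 285.2]
tcp_rot: [[0.995, 0.095, 0.018], [0.095, -0.995, -0.006], [0.018, 0.007, -1.0]]
ft_force: [0.9, 0.4, -0.8]
finger_gap: 0.993
orange 70 [485.33764333  78.12432749 152.70200051]
orange 160 [484.00211955  74.40811946 152.9088899 ]
```

View pics/c4.png

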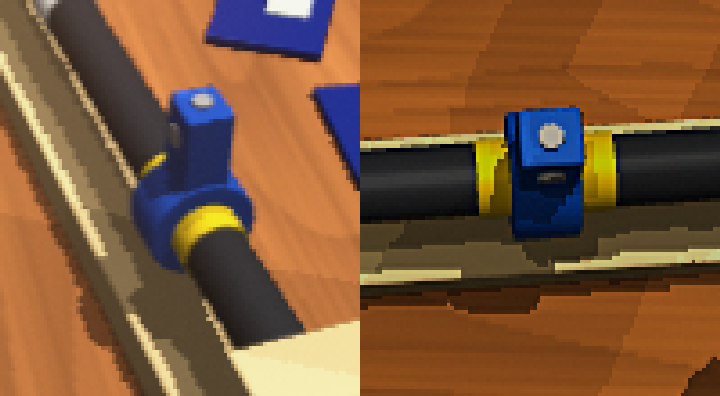

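View pics/top4.png

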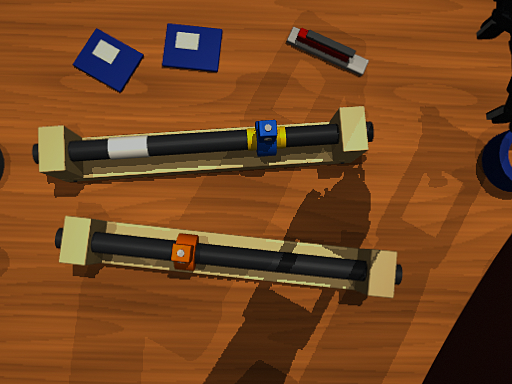

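The collar sits centred: yellow shows at columns 476–512 and 583–617 of the crop, on either side of the ring. The orange collar's screw is still at (180,253).

```bash
python3 -c "
from rig import robot,order
s=robot.read_state();print(s['clock'],abs(s['joint_vel']).max());print(order.finish_job())"
```

```text
8.5 0.009699803790143688
the job is handed in; nothing more can be done
None
```

I gripped the blue collar by its block with 40 N and slid it about 80 mm along its pipe onto the yellow band. I stopped it there while still holding it, checked it, let go, backed the arm away and handed the job in at 8.5 s.

**Blue collar:** with the arm clear, the top and side views show yellow on both sides of the ring. In the top view the two strips are about the same width, roughly 15 mm each. The last wrist force readings were under 3 N.

**Orange collar:** in the pictures it sits at the same pixels as at the start. One check disagreed: the average position of its block top from the depth image came out about 4 mm different. That calculation picked up 160 pixels instead of 70, which I put down to the changed lighting rather than any movement. The arm stayed well clear of the orange collar.

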